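# Empty the catch tray

### The job

Empty the machine's catch tray. First take the three finished wooden pieces (two oblong drawer pulls and a round knob) out of the tray and stand each on its base on the floor of the tote, beside the pull already there, with nothing piled on anything else; then pick up the sanding block, scrape the three small offcut chips over the tray's open lip into the chip pan with it, and lay the block back down flat on the bench. Never grip the chips in the fingers, and leave the tin beside the block where it is.

Things in the scene. Friction and masses are not known exactly. Their poses are not given: they have to be found in the camera images.
- machine: grey bench machine with steel catch tray, fixed. Origin on the bench under the tray's centre; x points from open front lip to housing. Tray floor 35 mm above the origin, inside x -90 to 90, y -65 to 65 mm; side walls 5 mm thick, tops at 47 mm; behind x=90 the housing, 112 mm wide, 32 deep, 102 high
- lip (a point): middle of the tray's open front edge, on the tray floor (35 mm above the bench); axes as the machine's; the chips go over this edge towards -x
- pan (a point): centre of the chip pan's floor, 6 mm above the bench; the pan is part of the machine, in front of and below the lip; inside 56 (x) x 132 (y) mm, rim 26 mm above the bench; axes as the machine's
- tote: shallow open plywood tote, fixed; origin at centre of underside; outside 190 (x) x 150 (y) x 42 mm, walls 5 mm, inside 180 x 140 mm, inner floor 6 mm above the origin; small battens on the two short ends
- knob: finished round turned knob, pale wood, 28 mm diameter, 26 mm high, standing on its flat foot in the tray; origin at centre of underside, z up along its axis
- pull_a: finished drawer pull, pale wood, oblong 42 (its x) x 20 (its y) x 24 mm (z), ends stepped down to 19 mm high over the last 4 mm; origin at centre of underside; starts in the tray
- pull_b: finished drawer pull, pale wood, oblong 42 (its x) x 20 (its y) x 24 mm (z), ends stepped down to 19 mm high over the last 4 mm; origin at centre of underside; starts in the tray
- pull_c: finished drawer pull, pale wood, oblong 42 (its x) x 20 (its y) x 24 mm (z), ends stepped down to 19 mm high over the last 4 mm; origin at centre of underside; already lies in the tote at the start
- chip_0: loose offcut chip, pale wood, small flat rectangle 18 (x) x 15 (y) x 9 mm; origin at centre of underside; starts on the front half of the catch tray
- chip_1: loose offcut chip, pale wood, small flat rectangle 18 (x) x 15 (y) x 9 mm; origin at centre of underside; starts on the front half of the catch tray
- chip_2: loose offcut chip, pale wood, small flat rectangle 18 (x) x 15 (y) x 9 mm; origin at centre of underside; starts on the front half of the catch tray
- block: cork sanding block, 60 (x) x 100 (y) x 28 mm, used as scraper; origin at centre of underside; starts flat on the bench beyond the blue bench vice (94 mm high), which stands on the left between block and robot
- tin: bystander: open metal tin of panel pins, 69 mm across, 38 mm high, standing on the bench near the block; origin at centre of underside

How it is judged:
By the outcome, as a careful person would: the job done as asked, in the order asked, and still so for the second after the job is handed in, with the robot touching nothing.
It also fails if it takes over 72 s, if anything falls off the work surface, if the arm or the gripper's body presses on something with over 40 N, if the wrist force passes 120 N, or if a joint passes its speed limit or range.

### The arm

A 6-joint arm with a two-finger parallel gripper is mounted at the origin on the work surface; the furniture and walls round the work are solid. World frame = base frame: x ahead of the robot, y to its left, z up, the work surface at z = 0. Lengths are in m, angles in rad, forces in N, time in s.
With the tool pointing down it reaches from about 0.35 to 0.95 m from the base axis. Payload 17.4 kg.
Tool frame: the origin (TCP) lies at the very end of the fingers, on their centre line; the grasp point (between the pads) lies env.grasp_offset behind it (env.grasp_offset is the distance from the TCP to the grasp point, in m); z points along the fingers, y is the line along which they close (so a half turn about z gives the same grasp; the last joint's range is limited). The gripper opens to 93 mm and grips with 3 to 60 N. Pads are 15 mm wide; open, the fingers measure 128 mm over their backs; the gripper's body (75 mm by 188 mm) begins 65 mm behind the grasp point.
Start: joints at [-1.342, 0.116, 1.442, -0, 1.584, -0.038], TCP at [0.178, -0.651, 0.219] pointing down, gripper open.
Joint ranges: [-2.83, 2.83], [-0.83, 2.19], [0.07, 2.5], [-1.14, 4.28], [0.01, 3], [-2.97, 2.97]. Speed limits (rad/s): [1.89, 1.89, 2.22, 3.14, 3.14, 3.14].

### API

Orientations are given as a rotation vector (axis times angle).
In Python, from plant import env, capture gives the robot as it stands.
- The arm moves only by the shell command python3 -m crank 'ROWS'. ROWS is a JSON object of lists of equal length, an entry for each row: "dr": the turn, a rotation vector about the tool's x, y, z in rad, a list of three; "offset": the shift along the tool's x, y, z in mm, a list of three; "claw": the finger opening in mm, from 0 to 93. In form: {"dr": [[wx, wy, wz], ...], "offset": [[x, y, z], ...], "claw": [claw, ...]}. A call has 1 to 12 rows; each row shifts and turns the commanded pose from where the row before left it, along the tool's axes as they then stand; what a row does not reach is not made up. A row lasts 1/12 s, in which the tool goes at most 41.7 mm and 7.16 degrees, less where a joint would pass 70% of its speed; a pose out of reach is approached as far as the arm can. A call with a gripper value outside its range is refused whole. The fingers move at their own pace and stop on an object; the grip force is fixed at half the most. Time passes only in rows, so rows that do not move let the fingers close. It gives the time, the measured TCP pose, the force, the opening and the grip force at its end, in the units of the state.
- env.observe(): the state, without advancing time (a new reading comes with each control period).
- capture(name): name is "side" or "top" or "wrist"; returns a dict with "pixels" (400x640x3 uint8, blue, green, red), "mtx" (3x3 intrinsics, pixels), "dist" ([k1, k2, p1, p2, k3] as OpenCV has them; the pictures are not rectified), "camera_from_world" (4x4, takes a point from world to camera coordinates); the wrist camera has in their place "hand_eye" (4x4, takes a point from camera to tool coordinates, whose origin is the TCP and whose axes are the flange's). Camera axes: x right, y up, looking along -z (the intrinsics and any distortion apply to the point x, -y, -z); pixel columns grow to the right and rows downward; lengths in m; the calibration is good to about 2 mm. A picture is of the moment at which its call begins: read the wrist's pose just before it. There is no depth.
- env.sign_off(): hands the job in; it is judged then, once.
The state is a dict: "clock": time; "joint_positions": joint angles; "qvel": joint speeds; "joint_torque": joint torques, N m; "eef_pos": TCP position; "tcp_rot": TCP orientation; "wrist_force": force on the tool from outside, world axes, zero at the start; "moment": the same for the moment, N m; "opening": finger opening in m; "grip_force": force on a finger pad.
Only numpy, scipy, OpenCV 4.12 (cv2) and the standard library are available. Lean on these libraries where they do the work, as an engineer would, in place of code of your own. Each camera call takes 0.05 s, during which the arm holds its last target. There are 200 camera calls.

## Working session

There is one attempt and no reset: what is moved stays moved. The work goes in short steps, Python scripts to look and compute and a shell command to move; the robot and the scene stay as the last step left them, time stands still between calls to the robot, and variables do not carry over. Pictures are saved under pics/ and viewed, at most 10 in all, crops included, and the job is handed in when it is done.

```bash
ls; mkdir -p pics; cat > h.py <<'E'
import numpy as np, cv2
from scipy.spatial.transform import Rotation as R
from plant import env, capture
np.set_printoptions(precision=4, suppress=True)
def cam(c, tcp=None):
    """-> K, dist, camera_from_world"""
    if 'camera_from_world' in c: return np.array(c['mtx']),np.array(c['dist']),np.array(c['camera_from_world'])
    T=np.eye(4); T[:3,:3]=R.from_rotvec(tcp[1]).as_matrix(); T[:3,3]=tcp[0]
    return np.array(c['mtx']),np.array(c['dist']),np.linalg.inv(T@np.array(c['hand_eye']))
def ray(cm,uv):
    K,d,M=cm
    p=cv2.undistortPoints(np.array(uv,float).reshape(-1,1,2),K,d).reshape(-1,2)
    dc=np.c_[p[:,0],-p[:,1],-np.ones(len(p))]
    return -M[:3,:3].T@M[:3,3], dc@M[:3,:3]
def onz(cm,uv,z):
    o,d=ray(cm,uv); return o+d*((z-o[2])/d[:,2])[:,None]
def proj(cm,P):
    K,d,M=cm
    q=np.array(P,float).reshape(-1,3)@M[:3,:3].T+M[:3,3]; q=q*[1,-1,-1]
    return cv2.projectPoints(q,np.zeros(3),np.zeros(3),K,d)[0].reshape(-1,2)
def shot(name,save=None):
    s=env.observe(); c=capture(name)
    if save: cv2.imwrite('pics/'+save,c['pixels'])
    return c['pixels'],cam(c,(s['eef_pos'],s['tcp_rot']))
E
python3 - <<'E'
from h import *
for n in ['top','side','wrist']:
    im,cm=shot(n,n+'0.png'); print(n,cm[0].tolist(),cm[1], (-cm[2][:3,:3].T@cm[2][:3,3]), cm[2][2,:3])
s=env.observe(); print(s,env.grasp_offset)
E
```

```text
pics
top [[427.19840295916254, 0.0, 321.85489728617847], [0.0, 427.19840295916254, 198.3205673086631], [0.0, 0.0, 1.0]] [-0.0018  0.      0.      0.      0.    ] [0.4139 0.0204 1.3357] [-0.044  -0.0198  0.9988]
side [[375.32526300871297, 0.0, 320.9506040823], [0.0, 375.32526300871297, 201.2615792665483], [0.0, 0.0, 1.0]] [-0.0109  0.      0.      0.      0.    ] [ 0.5039 -0.8404  0.488 ] [ 0.0438 -0.8901  0.4537]
wrist [[284.84867384237526, 0.0, 318.113949446584], [0.0, 284.84867384237526, 201.73046224150843], [0.0, 0.0, 1.0]] [-0.0362  0.      0.      0.      0.    ] [ 0.2549 -0.6307  0.3832] [0.2785 0.0739 0.9576]
{'clock': 0.15, 'joint_positions': array([-1.3418,  0.1164,  1.4421, -0.    ,  1.584 , -0.0378]), 'qvel': array([-0.0004, -0.0017, -0.0008, -0.0009,  0.0002,  0.0011]), 'joint_torque': array([  0.0006, -72.1766, -62.2952,   0.0782,   0.0226,  -0.0001]), 'eef_pos': array([ 0.1779, -0.651 ,  0.2181]), 'tcp_rot': array([-3.1128, -0.4177,  0.0001]), 'wrist_force': array([-0.0766, -0.9785,  1.0679]), 'moment': array([0.0268, 0.0138, 0.0395]), 'grip_force': 0.0, 'opening': 0.09281069673493389} 0.0188
```

View pics/top0.png

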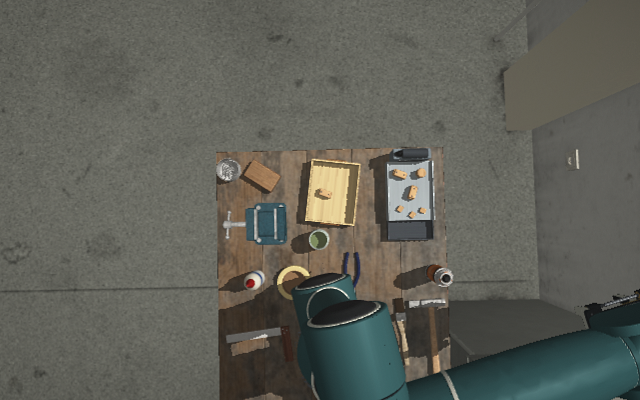

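View pics/side0.png

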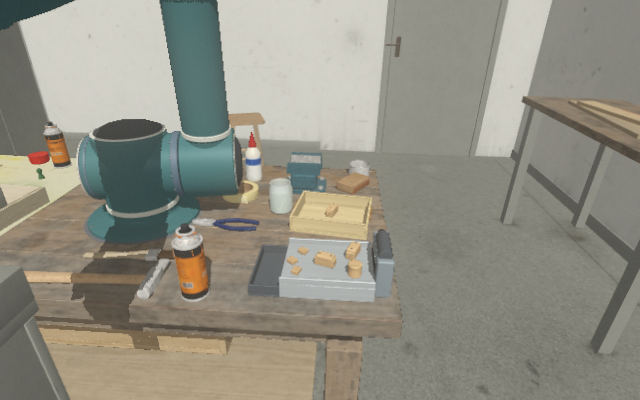

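Top view: tray spans about (388–433, 160–222), housing above it, and the pan below at (409, 231). The pieces are the pulls (400,174) and (411,192), the knob (421,173), and the chips (400,208), (411,214), (422,210). The tote is centred near (333,193) with pull_c at (324,193), the block is at (261,176), the tin at (228,170), and the vice at (266,223). The side view agrees.

```bash
python3 - <<'E'
from h import *
im,cm=shot('top')
print('tray corners wall tops', onz(cm,[[388,161],[433,161],[388,222],[434,222]],.047)[:,:2].tolist())
print('tote', onz(cm,[[311,159],[360,161],[305,225],[354,228]],.042)[:,:2].tolist())
print('pieces',onz(cm,[[400,174],[411,192],[421,173]],.059)[:,:2].tolist())
print('block',onz(cm,[[261,176]],.028), 'tin',onz(cm,[[228,170]],.038),'vice',onz(cm,[[266,223]],.094),'cup',onz(cm,[[318,239]],.06))
cv2.imwrite('pics/topc.png',cv2.resize(im[145:255,210:450],None,fx=3.3,fy=3.3,interpolation=cv2.INTER_CUBIC))
s=env.observe(); M=R.from_rotvec(s['tcp_rot']).as_matrix(); print(M)
E
```

```text
tray corners wall tops [[0.5783087242649594, -0.15670842604056792], [0.574556176912669, -0.29196198394526857], [0.39432703829684296, -0.15086108292039088], [0.3909117744697469, -0.2882735451690672]]
tote [[0.5915594789238545, 0.0761376917631092], [0.5813008302615754, -0.07262181425787133], [0.3914044141741255, 0.09910804720934135], [0.3787178495890909, -0.048672887426921246]]
pieces [[0.536773947380133, -0.1895568473680036], [0.4820717157506377, -0.2204466733162085], [0.5380740078051983, -0.25211059863488977]]
block [[0.5452 0.2321 0.028 ]] tin [[0.5654 0.3316 0.038 ]] vice [[0.4009 0.2094 0.094 ]] cup [[0.3492 0.0602 0.06  ]]
[[ 0.9646  0.2636 -0.0001]
 [ 0.2636 -0.9646  0.0007]
 [ 0.     -0.0007 -1.    ]]
```

View pics/topc.png

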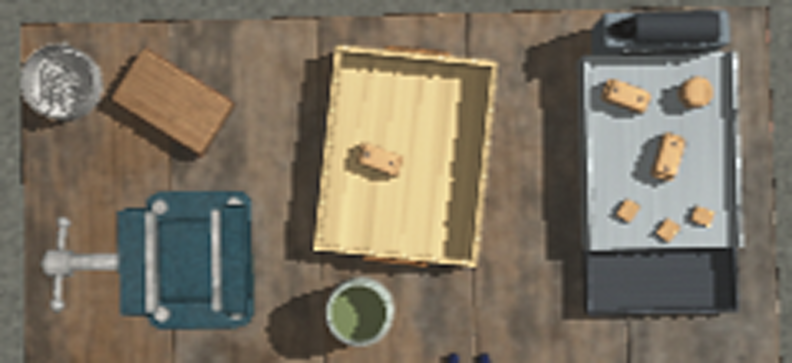

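The crop shows yaw of the pieces clearly. Next I hover over the tray for a close wrist view.

```bash
python3 -m crank '{"dr":[[0,0,0.089],[0,0,0.089],[0,0,0.089],[0,0,0],[0,0,0],[0,0,0],[0,0,0],[0,0,0],[0,0,0],[0,0,0],[0,0,0],[0,0,0]],"offset":[[0,0,-10],[0,0,-10],[0,0,-10],[22,-33,0],[22,-33,0],[22,-33,0],[22,-33,0],[22,-33,0],[22,-33,0],[22,-33,0],[22,-33,0],[22,-33,0]],"claw":[93,93,93,93,93,93,93,93,93,93,93,93]}'
python3 -m crank '{"dr":[[0,0,0],[0,0,0],[0,0,0],[0,0,0],[0,0,0]],"offset":[[22,-33,0],[22,-33,0],[22,-33,0],[26,-34,0],[0,0,0]],"claw":[93,93,93,93,93]}'
python3 - <<'E'
from h import *
s=env.observe(); print(s['eef_pos'],R.from_rotvec(s['tcp_rot']).as_matrix(),s['joint_positions'])
im,cm=shot('wrist','w1.png'); np.savez('w1.npz',im=im,K=cm[0],d=cm[1],M=cm[2])
E
```

```text
clock: 1.2
eef_pos: [0.3765, -0.3524, 0.2487]
tcp_rot: [3.141, -0.001, 0.0]
wrist_force: [0.4, -0.2, -0.2]
opening: 0.0927
grip_force: 0.0
clock: 1.62
eef_pos: [0.4701, -0.2172, 0.2486]
tcp_rot: [-3.14, -0.007, -0.001]
wrist_force: [0.0, -0.8, -0.3]
opening: 0.0931
grip_force: 0.0
[ 0.4701 -0.2172  0.2486] [[ 1.      0.0046  0.0008]
 [ 0.0046 -1.      0.0013]
 [ 0.0008 -0.0013 -1.    ]] [-0.4829 -0.2361  1.7302  0.0016  1.6474  1.0834]
```

View pics/w1.png

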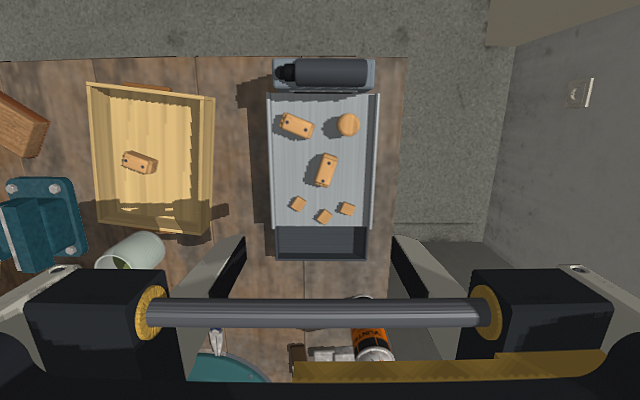

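Wrist view: pulls at (296,125) and (323,170), knob (348,124), chips (297,204), (323,217), (346,208), tray about (270–378, 93–228), and pull_c (139,162). Next I measure with masks.

```bash
cat > meas.py <<'E'
from h import *
def blobs(im,cm,roi,zf):
    hsv=cv2.cvtColor(im,cv2.COLOR_BGR2HSV)
    x0,y0,x1,y1=roi
    m=np.zeros(im.shape[:2],np.uint8)
    m[y0:y1,x0:x1]=cv2.inRange(hsv,(5,100,60),(22,255,255))[y0:y1,x0:x1]
    out=[]
    for c in cv2.findContours(m,cv2.RETR_EXTERNAL,cv2.CHAIN_APPROX_NONE)[0]:
        a=cv2.contourArea(c)
        if a<40: continue
        M=cv2.moments(c); uv=[M['m10']/M['m00'],M['m01']/M['m00']]
        h=.024 if a>250 else .009
        P=onz(cm,c.reshape(-1,2),zf+h/2)[:,:2]
        p=onz(cm,[uv],zf+h/2)[0]
        (rc,(w,l),ang)=cv2.minAreaRect((P*1000).astype(np.float32))
        if w>l: w,l,ang=l,w,ang-90
        print('uv',np.round(uv,1),'A',a,'centroid',np.round(p[:2]*1000,1),'rect',np.round(rc,1),'w,l',round(w,1),round(l,1),'long axis deg',round((ang+90+90)%180-90,1))
    return m
E
python3 - <<'E'
from meas import *
d=np.load('w1.npz'); im=d['im']; cm=(d['K'],d['d'],d['M'])
m=blobs(im,cm,(265,95,380,260),.035); print('tote');blobs(im,cm,(118,145,162,178),.006)
crop=im[55:270,70:390]; cv2.imwrite('pics/w1c.png',cv2.resize(crop,None,fx=2.5,fy=2.5,interpolation=cv2.INTER_CUBIC))
E
```

```text
uv [323.9 216.6] A 116.5 centroid [ 415.8 -225.5] rect [ 415.7 -225.5] w,l 14.8 18.5 long axis deg -36.8
uv [346.9 208.4] A 116.0 centroid [ 428.  -257.3] rect [ 427.8 -257.3] w,l 15.4 17.7 long axis deg 69.1
uv [298.  203.6] A 119.5 centroid [ 434.6 -189.7] rect [ 434.6 -189.7] w,l 14.6 18.7 long axis deg -33.3
uv [325.4 169.9] A 449.0 centroid [ 482.9 -226.7] rect [ 482.3 -226.7] w,l 20.2 42.3 long axis deg -18.0
uv [347.7 124.4] A 370.5 centroid [ 540.5 -253.9] rect [ 540.3 -254.2] w,l 25.4 27.5 long axis deg -89.6
uv [296.2 125.4] A 496.5 centroid [ 539.  -189.6] rect [ 538.8 -189.7] w,l 20.1 41.4 long axis deg 67.6
tote
uv [139.5 161. ] A 1376.0 centroid [489.8  35.5] rect [489.3  36.3] w,l 45.6 70.4 long axis deg 89.7
```

View pics/w1c.png

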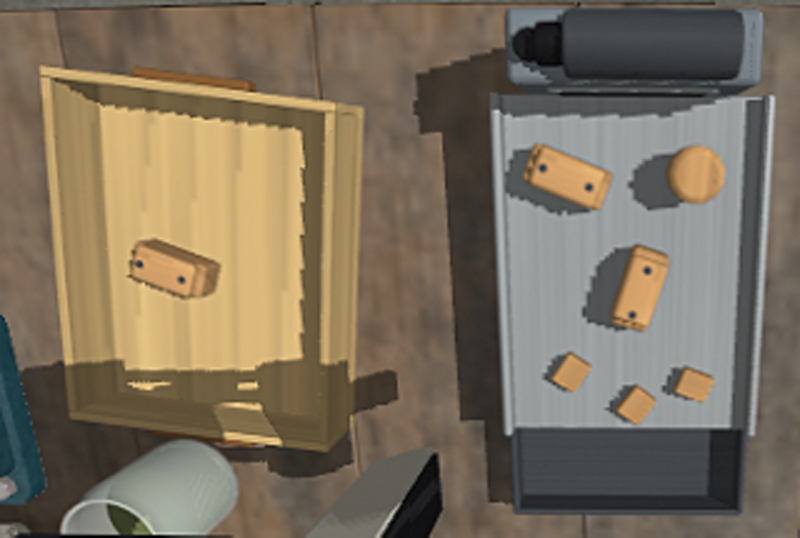

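The crop shows tray wall-top outer corners about (491,95), (775,97), (508,433), (757,433), pan front rim corners (512,513) and (742,513), and tote rim corners (41,67), (363,105), (326,450), (70,415). The top face of pull_c is (130–200, 243–297).

```bash
python3 - <<'E'
from meas import *
d=np.load('w1.npz'); im=d['im']; cm=(d['K'],d['d'],d['M'])
f=lambda l,z:(onz(cm,np.array(l)/2.5+[70,55],z)[:,:2]*1000).round(1).tolist()
print('tray LB RB LF RF',f([[491,95],[775,97],[508,433],[757,433]],.047))
print('pan front',f([[512,513],[742,513]],.026))
print('tote',f([[41,67],[363,105],[326,450],[70,415]],.042))
print('pullc top: LT RT RB LB',f([[138,240],[208,260],[198,297],[130,278]],.03))
T,tc=shot('top')
print('topcam check of tray pieces')
blobs(T,tc,(388,160,434,222),.035)
hsv=cv2.cvtColor(T,cv2.COLOR_BGR2HSV); print(hsv[176,261],hsv[170,250])
cv2.imwrite('pics/topb.png',cv2.resize(T[150:260,215:305],None,fx=6,fy=5.4,interpolation=cv2.INTER_CUBIC))
E
```

```text
tray LB RB LF RF [[577.2, -154.0], [576.9, -291.9], [401.0, -155.3], [401.8, -293.3]]
pan front [[340.2, -152.0], [341.0, -291.7]]
tote [[592.9, 72.6], [573.0, -89.2], [387.8, -50.0], [407.8, 96.7]]
pullc top: LT RT RB LB [[505.3, 45.6], [494.3, 8.1], [473.8, 17.1], [484.4, 54.1]]
topcam check of tray pieces
uv [397.8 172.7] A 43.5 centroid [ 542.9 -186.3] rect [ 544.8 -191.4] w,l 18.3 39.3 long axis deg 88.4
[ 15 116 162] [ 15 114 161]
```

Tray origin is about (0.490,−0.2235) with yaw near 0. Tote is about (0.486,0.0135) with yaw near −6.7°. I take the centre pull first (yaw −18°).

```bash
python3 -m crank '{"dr":[[0,0,0],[0,0,0.106],[0,0,0.106],[0,0,0.106],[0,0,0],[0,0,0],[0,0,0],[0,0,0],[0,0,0]],"offset":[[12.4,9.5,0],[0,0,30],[0,0,30],[0,0,30],[0,0,35],[0,0,30],[0,0,20],[0,0,0],[0,0,0]],"claw":[40,40,40,40,40,40,40,40,40]}'
```

```text
clock: 2.47
eef_pos: [0.4789, -0.2325, 0.0735]
tcp_rot: [-3.101, 0.5, 0.002]
wrist_force: [0.1, 0.7, 0.7]
opening: 0.041
grip_force: 0.0
```

```bash
python3 -m crank '{"dr":[[0,0,0]],"offset":[[0,0,0]],"claw":[40]}'; python3 - <<'E'
from h import *
s=env.observe(); print(s['eef_pos'],R.from_rotvec(s['tcp_rot']).as_matrix(),s['qvel'])
p=s['eef_pos']*1000
M=R.from_rotvec(s['tcp_rot']).as_matrix()
print('to target', M.T@(np.array([482.5,-226.7,p[2]])-p))
im,cm=shot('wrist','w2.png'); np.savez('w2.npz',im=im,K=cm[0],d=cm[1],M=cm[2])
from meas import blobs
blobs(im,cm,(100,20,540,300),.035)
E
```

```text
clock: 2.55
eef_pos: [0.48, -0.2327, 0.0754]
tcp_rot: [3.101, -0.499, 0.003]
wrist_force: [0.3, -0.2, 0.1]
opening: 0.0404
grip_force: 0.0
[ 0.48   -0.2327  0.0754] [[ 0.9495 -0.3139  0.0015]
 [-0.3138 -0.9495 -0.001 ]
 [ 0.0017  0.0004 -1.    ]] [ 0.0071 -0.0119 -0.0083  0.0014 -0.003   0.0014]
to target [ 0.5027 -6.4372 -0.002 ]
uv [392.3 293.1] A 123.0 centroid [ 404.7 -272.8] rect [ 405.1 -273.4] w,l 11.1 12.4 long axis deg -18.7
uv [243.9 293. ] A 129.0 centroid [ 443.1 -157. ] rect [ 443.7 -156.6] w,l 11.4 12.4 long axis deg -17.9
uv [334.1 292.3] A 212.5 centroid [ 420.7 -227.7] rect [ 421.8 -227.9] w,l 13.3 16.4 long axis deg 71.6
uv [287.  288.7] A 232.5 centroid [ 435.9 -192.1] rect [ 435.4 -192.1] w,l 11.1 19.3 long axis deg -32.5
uv [306.9 227.8] A 1503.0 centroid [ 484.1 -226.2] rect [ 483.4 -225.6] w,l 19.7 45.6 long axis deg -18.2
uv [118.6 244. ] A 4183.5 centroid [516.1 -85.9] rect [516.9 -93.5] w,l 41.5 109.4 long axis deg -31.3
uv [231.3 172.6] A 1922.5 centroid [ 539.3 -189.8] rect [ 539.  -189.5] w,l 23.0 44.5 long axis deg 68.2
uv [317.4 141.6] A 1393.5 centroid [ 540.4 -252.9] rect [ 540.2 -252.9] w,l 27.6 28.3 long axis deg -18.3
```

View pics/w2.png

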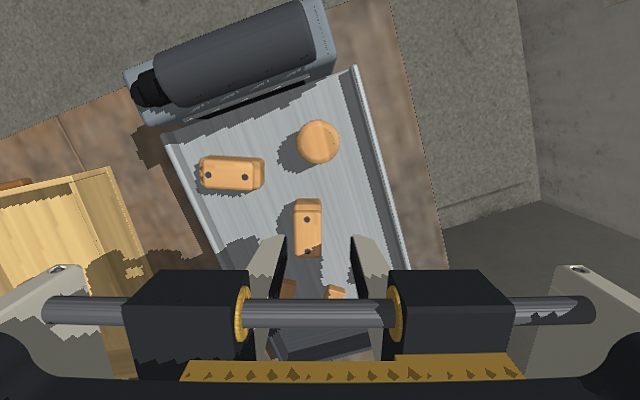

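The gripper sits about 6.5 mm to the right of the pull (pull at x≈307, finger centre ≈317), as the measured pose says. I correct this closed-loop.

```bash
cat > to.py <<'E'
# usage: to.py x y z yaw_deg (mm) -> remaining shift in tool axes and turn
import sys
from h import *
s=env.observe(); p=s['eef_pos']*1000; M=R.from_rotvec(s['tcp_rot']).as_matrix()
t=np.array(list(map(float,sys.argv[1:4]))); yaw=float(sys.argv[4])
y=np.degrees(np.arctan2(M[1,0],M[0,0])); d=(y-yaw+180)%360-180
c,sn=np.cos(np.radians(yaw)),np.sin(np.radians(yaw)); E=np.array([[c,sn,0],[sn,-c,0],[0,0,-1]])
print('now',p.round(1),'yaw',y.round(1),'tilt',(M[:2,2]*57.3).round(2),'| shift in present axes',(M.T@(t-p)).round(1),'| after turn',(E.T@(t-p)).round(1),'| drz',np.radians(d).round(3),'t',round(s['clock'],2),'F',s['wrist_force'].round(1),'j6',s['joint_positions'][5].round(2))
E
python3 -m crank '{"dr":[[0,0,0],[0,0,0],[0,0,0]],"offset":[[1.5,-6.7,0],[0,0,0],[0,0,0]],"claw":[40,40,40]}'; python3 to.py 483 -226.4 40 -18
```

```text
clock: 2.85
eef_pos: [0.4838, -0.2255, 0.0745]
tcp_rot: [3.102, -0.497, 0.002]
wrist_force: [0.2, 0.4, 0.6]
opening: 0.0398
grip_force: 0.0
now [ 483.8 -225.5   74.5] yaw -18.2 tilt [ 0.06 -0.03] | shift in present axes [-0.5  1.1 34.5] | after turn [-0.5  1.1 34.5] | drz -0.003 t 2.85 F [0.2 0.4 0.6] j6 1.4
```

```bash
python3 -m crank '{"dr":[[0,0,0],[0,0,0],[0,0,0],[0,0,0],[0,0,0],[0,0,0],[0,0,0],[0,0,0]],"offset":[[-0.5,0.6,20],[0,0,14.5],[0,0,0],[0,0,0],[0,0,0],[0,0,0],[0,0,0],[0,0,0]],"claw":[40,40,40,5,5,5,5,5]}'; python3 to.py 483 -226.4 40 -18
```

```text
clock: 3.52
eef_pos: [0.4831, -0.2263, 0.0402]
tcp_rot: [3.101, -0.498, 0.002]
wrist_force: [-1.4, 0.2, 6.9]
opening: 0.0199
grip_force: 30.0
now [ 483.1 -226.3   40.2] yaw -18.2 tilt [ 0.07 -0.04] | shift in present axes [-0.   0.1  0.2] | after turn [-0.   0.1  0.2] | drz -0.004 t 3.52 F [-1.4  0.2  6.9] j6 1.4
```

```bash
python3 -m crank '{"dr":[[0,0,0],[0,0,0],[0,0,0],[0,0,-0.1],[0,0,-0.1],[0,0,0],[0,0,0],[0,0,0],[0,0,0],[0,0,0],[0,0,0],[0,0,0]],"offset":[[0,0,-30],[0,0,-30],[0,0,-30],[0,0,0],[0,0,0],[4.1,-34.7,0],[4.1,-34.7,0],[4.1,-34.7,0],[4.1,-34.7,0],[4.1,-34.7,0],[4.1,-34.7,0],[0,0,0]],"claw":[5,5,5,5,5,5,5,5,5,5,5,5]}'; python3 -m crank '{"dr":[[0,0,0]],"offset":[[0,0,0]],"claw":[5]}'; python3 to.py 532.2 -22.1 12 -6.7
```

```text
clock: 4.52
eef_pos: [0.5323, -0.0177, 0.1295]
tcp_rot: [-3.135, 0.18, -0.001]
wrist_force: [0.1, -0.4, -0.6]
opening: 0.0197
grip_force: 30.0
clock: 4.6
eef_pos: [0.5318, -0.0208, 0.1293]
tcp_rot: [3.136, -0.181, 0.0]
wrist_force: [-0.3, -0.2, -0.5]
opening: 0.0197
grip_force: 30.0
now [531.8 -20.8 129.3] yaw -6.6 tilt [ 0.01 -0.  ] | shift in present axes [  0.6   1.2 117.3] | after turn [  0.6   1.2 117.3] | drz 0.002 t 4.6 F [-0.3 -0.2 -0.5] j6 1.6
```

```bash
python3 -m crank '{"dr":[[0,0,0],[0,0,0],[0,0,0],[0,0,0],[0,0,0],[0,0,0],[0,0,0],[0,0,0],[0,0,0]],"offset":[[0.6,1.2,37],[0,0,37],[0,0,25],[0,0,12],[0,0,6],[0,0,0],[0,0,0],[0,0,0],[0,0,0]],"claw":[5,5,5,5,5,5,32,32,32]}'; python3 -m crank '{"dr":[[0,0,0],[0,0,0],[0,0,0],[0,0,-0.118],[0,0,-0.118],[0,0,-0.118],[0,0,-0.118],[0,0,-0.118]],"offset":[[0,0,-35],[0,0,-37],[0,0,-38],[0,0,0],[0,0,0],[0,0,0],[0,0,0],[0,0,0]],"claw":[33,34,34,34,34,34,34,34]}'; python3 -m crank '{"dr":[[0,0,-0.118],[0,0,-0.118],[0,0,-0.118],[0,0,-0.118],[0,0,-0.118],[0,0,-0.118],[0,0,0],[0,0,0]],"offset":[[0,0,0],[0,0,0],[0,0,0],[0,0,0],[0,0,0],[0,0,0],[0,0,0],[0,0,0]],"claw":[34,34,34,34,34,34,34,34]}';python3 to.py 536.2 -188.6 130 67.8
```

```text
clock: 5.35
eef_pos: [0.5327, -0.0238, 0.0133]
tcp_rot: [3.136, -0.186, 0.003]
wrist_force: [-0.0, -0.1, -0.2]
opening: 0.0314
grip_force: 0.0
clock: 6.02
eef_pos: [0.5322, -0.0236, 0.123]
tcp_rot: [3.052, 0.743, 0.002]
wrist_force: [0.2, -0.1, 0.1]
opening: 0.0338
grip_force: 0.0
clock: 6.68
eef_pos: [0.5322, -0.0236, 0.1227]
tcp_rot: [2.614, 1.742, 0.001]
wrist_force: [-0.5, 0.1, -0.3]
opening: 0.0338
grip_force: 0.0
now [532.2 -23.6 122.7] yaw 67.4 tilt [ 0.04 -0.  ] | shift in present axes [-150.8   67.2   -7.3] | after turn [-151.3   66.1   -7.3] | drz -0.007 t 6.68 F [-0.5  0.1 -0.3] j6 0.3
```

```bash
python3 -m crank '{"dr":[[0,0,-0.007],[0,0,0],[0,0,0],[0,0,0],[0,0,0],[0,0,0],[0,0,0]],"offset":[[-30.2,13.3,-1.5],[-30.2,13.3,-1.5],[-30.2,13.3,-1.5],[-30.2,13.3,-1.5],[-30.2,13.3,-1.5],[0,0,0],[0,0,0]],"claw":[34,34,34,34,34,34,34]}';python3 to.py 536.2 -188.6 70 67.8; python3 - <<'E'
from meas import *
im,cm=shot('wrist','w3.png')
for P in ([539,-189.7],[540.4,-253.4]):
    u,v=proj(cm,[[P[0]/1e3,P[1]/1e3,.047]])[0]; print(u,v); blobs(im,cm,(max(0,int(u-60)),max(0,int(v-50)),int(u+60),int(v+50)),.035)
E
```

```text
clock: 7.27
eef_pos: [0.5368, -0.1897, 0.1298]
tcp_rot: [-2.61, -1.749, -0.0]
wrist_force: [-0.3, 0.5, -0.4]
opening: 0.0343
grip_force: 0.0
now [ 536.8 -189.7  129.8] yaw 67.6 tilt [0. 0.] | shift in present axes [ 0.8 -1.  59.8] | after turn [ 0.8 -1.  59.8] | drz -0.003 t 7.27 F [-0.3  0.5 -0.4] j6 0.01
320.8211599758144 206.166291949052
uv [340.  250.9] A 73.5 centroid [ 538.1 -242.1] rect [ 538. -241.] w,l 10.7 10.9 long axis deg 67.6
uv [321.3 204.9] A 933.5 centroid [ 539.8 -188.8] rect [ 539.8 -189.4] w,l 19.5 44.0 long axis deg 67.6
346.8616838286559 263.3001834176484
uv [383.1 297.9] A 177.0 centroid [ 560.4 -310.3] rect [ 559.1 -312. ] w,l 11.1 34.5 long axis deg 83.8
uv [340.6 263.4] A 333.0 centroid [ 534.7 -251.2] rect [ 534.6 -251.3] w,l 12.8 38.7 long axis deg 75.2
uv [321.2 220.2] A 297.5 centroid [ 534.2 -202.5] rect [ 534.3 -202.9] w,l 14.8 19.5 long axis deg -22.3
```

```bash
python3 -m crank '{"dr":[[0,0,0],[0,0,0],[0,0,0],[0,0,0],[0,0,0]],"offset":[[0.8,-0.3,35],[0,0,20],[0,0,15],[0,0,0],[0,0,0]],"claw":[34,34,34,34,34]}';python3 to.py 537 -188.4 40 67.8;  python3 -m crank '{"dr":[[0,0,0],[0,0,0],[0,0,0],[0,0,0],[0,0,0],[0,0,0],[0,0,0]],"offset":[[0,0,10],[0,0,10],[0,0,0],[0,0,0],[0,0,0],[0,0,0],[0,0,0]],"claw":[34,34,34,5,5,5,5]}';python3 to.py 537 -188.4 40 67.8
```

```text
clock: 7.73
eef_pos: [0.5368, -0.1865, 0.0596]
tcp_rot: [-2.604, -1.756, 0.001]
wrist_force: [0.5, -0.1, 0.9]
opening: 0.0338
grip_force: 0.0
now [ 536.8 -186.5   59.6] yaw 68.0 tilt [-0.05  0.03] | shift in present axes [-1.7  0.9 19.6] | after turn [-1.7  0.9 19.6] | drz 0.003 t 7.73 F [ 0.5 -0.1  0.9] j6 0.0
clock: 8.32
eef_pos: [0.5371, -0.1877, 0.0401]
tcp_rot: [2.604, 1.756, 0.001]
wrist_force: [-0.1, 0.2, 0.5]
opening: 0.0198
grip_force: 30.0
now [ 537.1 -187.7   40.1] yaw 68.0 tilt [ 0.03 -0.01] | shift in present axes [-0.7  0.2  0.1] | after turn [-0.7  0.2  0.1] | drz 0.003 t 8.32 F [-0.1  0.2  0.5] j6 0.0
```

```bash
python3 -m crank '{"dr":[[0,0,0],[0,0,0],[0,0,0],[0,0,0],[0,0,0],[0,0,0],[0,0,0],[0,0,0],[0,0,0]],"offset":[[0,0,-30],[0,0,-30],[0,0,-30],[22.8,-26.3,0],[22.8,-26.3,0],[22.8,-26.3,0],[22.8,-26.3,0],[22.8,-26.3,0],[22.8,-26.3,0]],"claw":[5,5,5,5,5,5,5,5,5]}'; python3 -m crank '{"dr":[[0,0,0.1185],[0,0,0.1185],[0,0,0.1185],[0,0,0.1185],[0,0,0.1185],[0,0,0.1185],[0,0,0.1185],[0,0,0.1185],[0,0,0.1185],[0,0,0.1185],[0,0,0.1185],[0,0,0]],"offset":[[0,0,0],[0,0,0],[0,0,0],[0,0,0],[0,0,0],[0,0,0],[0,0,0],[0,0,0],[0,0,0],[0,0,0],[0,0,0],[0,0,0]],"claw":[5,5,5,5,5,5,5,5,5,5,5,5]}';python3 to.py 442 -1.5 12 -6.7
```

```text
clock: 9.07
eef_pos: [0.4409, -0.0006, 0.1299]
tcp_rot: [2.605, 1.756, 0.001]
wrist_force: [0.5, 1.2, -0.6]
opening: 0.02
grip_force: 30.0
clock: 10.07
eef_pos: [0.4419, -0.0017, 0.1299]
tcp_rot: [3.136, -0.193, 0.001]
wrist_force: [-0.1, -0.2, -0.1]
opening: 0.02
grip_force: 30.0
now [441.9  -1.7 129.9] yaw -7.0 tilt [ 0.02 -0.  ] | shift in present axes [  0.   -0.2 117.9] | after turn [  0.1  -0.2 117.9] | drz -0.006 t 10.07 F [-0.1 -0.2 -0.1] j6 1.63
```

```bash
python3 -m crank '{"dr":[[0,0,0],[0,0,0],[0,0,0],[0,0,0],[0,0,0],[0,0,0],[0,0,0],[0,0,0],[0,0,0]],"offset":[[0,0,37],[0,0,37],[0,0,25],[0,0,12],[0,0,6.5],[0,0,0],[0,0,0],[0,0,0],[0,0,0]],"claw":[5,5,5,5,5,5,32,32,32]}'; python3 -m crank '{"dr":[[0,0,0],[0,0,0],[0,0,0],[0,0,-0.1145],[0,0,-0.1145],[0,0,-0.1145],[0,0,-0.1145],[0,0,-0.1145],[0,0,-0.1145],[0,0,-0.1145],[0,0,-0.1145],[0,0,-0.1145]],"offset":[[0,0,-35],[0,0,-37],[0,0,-46],[0,0,0],[0,0,0],[0,0,0],[0,0,0],[0,0,0],[0,0,0],[0,0,0],[0,0,0],[0,0,0]],"claw":[33,34,40,40,40,40,40,40,40,40,40,40]}'; python3 to.py 538.4 -251.7 130 52
```

```text
clock: 10.82
eef_pos: [0.4426, -0.0017, 0.0133]
tcp_rot: [3.136, -0.182, 0.003]
wrist_force: [0.3, -0.2, -0.6]
opening: 0.031
grip_force: 0.0
clock: 11.82
eef_pos: [0.4421, -0.0017, 0.1266]
tcp_rot: [2.815, 1.394, 0.002]
wrist_force: [-0.3, -0.2, -0.2]
opening: 0.0398
grip_force: 0.0
now [442.1  -1.7 126.6] yaw 52.7 tilt [ 0.07 -0.  ] | shift in present axes [-140.6  228.1   -3.3] | after turn [-137.7  229.9   -3.4] | drz 0.012 t 11.82 F [-0.3 -0.2 -0.2] j6 0.59
```

```bash
python3 -m crank '{"dr":[[0,0,0],[0,0,0],[0,0,0],[0,0,0],[0,0,0],[0,0,0],[0,0,0],[0,0,0.012],[0,0,0]],"offset":[[-20,32.6,-0.5],[-20,32.6,-0.5],[-20,32.6,-0.5],[-20,32.6,-0.5],[-20,32.6,-0.5],[-20,32.6,-0.5],[-20,32.6,-0.5],[0,0,0],[0,0,0]],"claw":[40,40,40,40,40,40,40,40,40]}';python3 to.py 538.4 -251.7 70 52; python3 - <<'E'
from meas import *
im,cm=shot('wrist','w4.png')
for P in ([540.4,-253.4],):
    u,v=proj(cm,[[P[0]/1e3,P[1]/1e3,.047]])[0]; print(u,v); blobs(im,cm,(max(0,int(u-60)),max(0,int(v-50)),int(u+60),int(v+50)),.035)
E
```

```text
clock: 12.57
eef_pos: [0.5372, -0.2533, 0.1293]
tcp_rot: [-2.829, -1.365, 0.0]
wrist_force: [-0.0, 0.9, 0.3]
opening: 0.0401
grip_force: 0.0
now [ 537.2 -253.3  129.3] yaw 51.5 tilt [-0.02  0.01] | shift in present axes [ 2.  -0.1 59.3] | after turn [ 2.  -0.1 59.3] | drz -0.008 t 12.57 F [-0.   0.9  0.3] j6 0.19
321.1512898389817 205.13525648366905
uv [321.1 204.8] A 807.0 centroid [ 540.6 -253.1] rect [ 540.4 -253. ] w,l 27.4 33.4 long axis deg 52.6
```

```bash
python3 -m crank '{"dr":[[0,0,-0.006],[0,0,0],[0,0,0],[0,0,0],[0,0,0]],"offset":[[1.5,0,35],[0,0,20],[0,0,12],[0,0,0],[0,0,0]],"claw":[40,40,40,40,40]}';python3 to.py 538.4 -251.7 40 52;  python3 -m crank '{"dr":[[0,0,0],[0,0,0],[0,0,0],[0,0,0],[0,0,0],[0,0,0],[0,0,0]],"offset":[[0,0,12],[0,0,10],[0,0,0],[0,0,0],[0,0,0],[0,0,0],[0,0,0]],"claw":[40,40,40,5,5,5,5]}';python3 to.py 538.4 -251.7 40 52
```

```text
clock: 13.03
eef_pos: [0.5381, -0.2501, 0.0631]
tcp_rot: [2.823, 1.379, 0.0]
wrist_force: [-0.3, -0.0, 0.1]
opening: 0.0405
grip_force: 0.0
now [ 538.1 -250.1   63.1] yaw 52.1 tilt [ 0.01 -0.  ] | shift in present axes [-1.1  1.3 23.1] | after turn [-1.1  1.3 23.1] | drz 0.001 t 13.03 F [-0.3 -0.   0.1] j6 0.18
clock: 13.62
eef_pos: [0.5382, -0.2508, 0.0407]
tcp_rot: [2.823, 1.377, 0.001]
wrist_force: [1.2, -0.9, 0.4]
opening: 0.0272
grip_force: 30.0
now [ 538.2 -250.8   40.7] yaw 52.0 tilt [ 0.03 -0.01] | shift in present axes [-0.6  0.7  0.7] | after turn [-0.6  0.7  0.7] | drz 0.0 t 13.62 F [ 1.2 -0.9  0.4] j6 0.18
```

```bash
python3 -m crank '{"dr":[[0,0,0],[0,0,0],[0,0,0],[0,0,0],[0,0,0],[0,0,0],[0,0,0],[0,0,0],[0,0,0],[0,0,0],[0,0,0]],"offset":[[0,0,-30],[0,0,-30],[0,0,-30],[28.4,-21.8,0],[28.4,-21.8,0],[28.4,-21.8,0],[28.4,-21.8,0],[28.4,-21.8,0],[28.4,-21.8,0],[28.4,-21.8,0],[28.4,-21.8,0]],"claw":[5,5,5,5,5,5,5,5,5,5,5]}'; python3 -m crank '{"dr":[[0,0,0.114],[0,0,0.114],[0,0,0.114],[0,0,0.114],[0,0,0.114],[0,0,0.114],[0,0,0.114],[0,0,0.114],[0,0,0.114],[0,0,0],[0,0,0]],"offset":[[0,0,0],[0,0,0],[0,0,0],[0,0,0],[0,0,0],[0,0,0],[0,0,0],[0,0,0],[0,0,0],[0,0,0],[0,0,0]],"claw":[5,5,5,5,5,5,5,5,5,5,5]}';python3 to.py 540.9 35.2 12.5 -6.7
python3 - <<'E'
from h import *
im,cm=shot('wrist','w5.png')
E
```

```text
clock: 14.53
eef_pos: [0.5401, 0.0374, 0.1308]
tcp_rot: [2.823, 1.377, 0.001]
wrist_force: [0.6, 0.2, -0.7]
opening: 0.0277
grip_force: 30.0
clock: 15.45
eef_pos: [0.5404, 0.0357, 0.1305]
tcp_rot: [-3.136, 0.18, -0.0]
wrist_force: [-0.2, -1.0, -0.6]
opening: 0.0272
grip_force: 30.0
now [540.4  35.7 130.5] yaw -6.6 tilt [0.02 0.  ] | shift in present axes [  0.5   0.5 118. ] | after turn [  0.5   0.5 118. ] | drz 0.002 t 15.45 F [-0.2 -1.  -0.6] j6 1.7
```

View pics/w5.png

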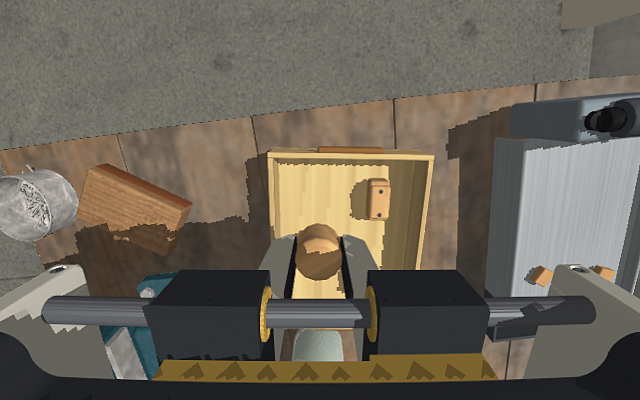

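The knob is held at (320,250). The first placed pull stands at (377,200), with the block at about (135,205) and the tin at (35,205). I place the knob.

```bash
python3 -m crank '{"dr":[[0,0,0],[0,0,0],[0,0,0],[0,0,0],[0,0,0],[0,0,0],[0,0,0],[0,0,0],[0,0,0]],"offset":[[0.5,0.5,37],[0,0,37],[0,0,25],[0,0,12],[0,0,6],[0,0,0],[0,0,0],[0,0,0],[0,0,0]],"claw":[5,5,5,5,5,5,40,40,40]}'; python3 -m crank '{"dr":[[0,0,0],[0,0,0],[0,0,0],[0,0,0],[0,0,0],[0,0,0],[0,0,0]],"offset":[[0,0,-35],[0,0,-37],[0,0,-40],[0,0,-40],[0,0,-38],[0,0,0],[0,0,0]],"claw":[40,40,40,60,93,93,93]}'; python3 to.py 540 100 200 -6.7
python3 - <<'E'
from h import *
im,cm=shot('wrist'); np.savez('w6.npz',im=im,K=cm[0],d=cm[1],M=cm[2])
cv2.imwrite('pics/w6.png',im)
E
```

```text
clock: 16.25
eef_pos: [0.5416, 0.0352, 0.0147]
tcp_rot: [-3.136, 0.185, -0.003]
wrist_force: [0.9, 0.6, 0.0]
opening: 0.0391
grip_force: 0.0
clock: 16.83
eef_pos: [0.5417, 0.0352, 0.2065]
tcp_rot: [-3.136, 0.185, -0.008]
wrist_force: [-0.4, 0.0, -1.1]
opening: 0.062
grip_force: 0.0
now [541.7  35.2 206.5] yaw -6.8 tilt [0.3  0.01] | shift in present axes [ -9.3 -64.2   6.5] | after turn [ -9.2 -64.2   6.5] | drz -0.001 t 16.83 F [-0.4  0.  -1.1] j6 1.71
```

View pics/w6.png

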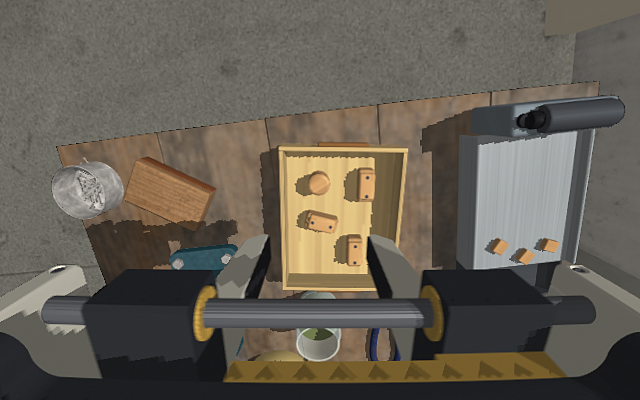

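All four pieces stand upright in the tote. The block's silhouette is about (125–216, 157–229), and its side toward the camera is visible at the upper right. I measure the block from masks in both views, and the vice's extent.

```bash
python3 - <<'E'
from h import *
d=np.load('w6.npz'); im=d['im']; cm=(d['K'],d['d'],d['M'])
T,tc=shot('top')
def blk(im,cm,seed,roi,z,k):
    hsv=cv2.cvtColor(im,cv2.COLOR_BGR2HSV); x0,y0,x1,y1=roi
    r=hsv[y0:y1,x0:x1]; print('seed',hsv[seed[1],seed[0]],'bg',np.median(r.reshape(-1,3),0))
    m=np.zeros(im.shape[:2],np.uint8); m[y0:y1,x0:x1]=cv2.inRange(r,(8,100,95),(25,255,255))
    m=cv2.morphologyEx(m,cv2.MORPH_OPEN,np.ones((k,k)))
    c=max(cv2.findContours(m,cv2.RETR_EXTERNAL,cv2.CHAIN_APPROX_NONE)[0],key=cv2.contourArea)
    c=cv2.convexHull(c); 
    P=(onz(cm,c.reshape(-1,2),z)[:,:2]*1000).astype(np.float32)
    rc,(w,l),a=cv2.minAreaRect(P); print('A',cv2.contourArea(c),np.round(rc,1),round(w,1),round(l,1),round(a,1)); print(cv2.approxPolyDP(c,3,True).reshape(-1,2).tolist())
    return m
blk(T,tc,(261,176),(238,155,285,198),.028,2)
m=blk(im,cm,(165,190),(122,145,222,236),.014,3)
hv=cv2.cvtColor(T,cv2.COLOR_BGR2HSV); v=cv2.inRange(hv,(80,60,30),(110,255,255)); v[:,:215]=0; v[:,295:]=0; v[:195]=0; v[255:]=0
c=max(cv2.findContours(v,cv2.RETR_EXTERNAL,cv2.CHAIN_APPROX_NONE)[0],key=cv2.contourArea)
x,y,w,h=cv2.boundingRect(c); print('vice',x,y,w,h,onz(tc,[[x,y],[x+w,y],[x,y+h],[x+w,y+h]],.094)[:,:2].tolist())
a=cv2.resize(im[140:290,115:265],None,fx=3.5,fy=3.5,interpolation=cv2.INTER_CUBIC); cv2.imwrite('pics/blk.png',a)
E
```

```text
seed [ 15 119 154] bg [ 15.  88. 118.]
A 584.0 [545.1 225.4] 101.6 59.5 56.6
[[254, 161], [281, 177], [274, 188], [263, 187], [245, 176]]
seed [ 15 127 156] bg [ 15. 110. 127.]
A 4491.5 [541.6 241.1] 118.0 90.5 58.7
[[129, 164], [145, 157], [214, 187], [203, 220], [143, 224], [136, 219], [124, 199], [122, 177]]
vice 246 203 41 42 [[0.46065892946284526, 0.26683595996110016], [0.457573088343812, 0.14693571900955082], [0.3385129217321068, 0.26895545151793027], [0.33569061829299973, 0.1495593298562258]]
```

View pics/blk.png

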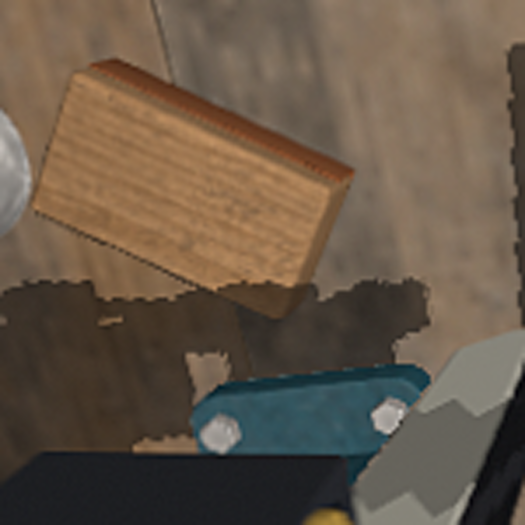

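The crop shows top-face corners at about (75,70), (332,186), (282,316) and (34,210).

```bash
python3 - <<'E'
from h import *
d=np.load('w6.npz'); cm=(d['K'],d['d'],d['M'])
P=onz(cm,np.array([[75,70],[332,186],[282,316],[34,210]])/3.5+[115,140],.028)[:,:2]*1000
print(P, np.linalg.norm(P-np.roll(P,-1,0),axis=1), [np.degrees(np.arctan2(*(P[i]-P[j])[::-1])) for i,j in ((0,1),(3,2))], P.mean(0))
# tin centre: rim contour ellipse ~(53-124,157-219)
print(onz(cm,[[88,190]],.038))
E
python3 to.py 544 231 150 58
```

```text
[[598.332  252.7715]
 [546.2264 171.2663]
 [499.2043 201.446 ]
 [550.4687 283.3645]] [96.7372 55.8739 96.6368 56.8052] [np.float64(57.409582930616004), np.float64(57.96176942482479)] [548.5579 227.2121]
[[0.5706 0.319  0.038 ]]
now [540.6  35.2 202.9] yaw -6.8 tilt [-0.01  0.  ] | shift in present axes [ -19.7 -194.8   52.9] | after turn [ 167.9 -100.9   52.9] | drz -1.13 t 16.93 F [-1.3 -0.8 -0.5] j6 1.71
```

```bash
python3 -m crank '{"dr":[[0,0,0],[0,0,0],[0,0,0],[0,0,0],[0,0,0],[0,0,0]],"offset":[[-2,-33.5,0],[-2,-33.5,0],[-2,-33.5,0],[-2,-33.5,0],[-2,-33.5,0],[-2,-33.5,0]],"claw":[93,93,93,93,93,93]}'; python3 -m crank '{"dr":[[0,0,-0.1124],[0,0,-0.1124],[0,0,-0.1124],[0,0,-0.1124],[0,0,-0.1124],[0,0,-0.1124],[0,0,-0.1124],[0,0,-0.1124],[0,0,-0.1124],[0,0,-0.1124],[0,0,0],[0,0,0]],"offset":[[0,0,0],[0,0,0],[0,0,0],[0,0,0],[0,0,0],[0,0,0],[0,0,0],[0,0,0],[0,0,0],[0,0,0],[0,0,0],[0,0,0]],"claw":[93,93,93,93,93,93,93,93,93,93,93,93]}'
python3 - <<'E'
from h import *
im,cm=shot('wrist'); np.savez('w7.npz',im=im,K=cm[0],d=cm[1],M=cm[2])
hsv=cv2.cvtColor(im,cv2.COLOR_BGR2HSV)
pr=lambda P:proj(cm,[[*P,.028]])[0]
c=np.array([.547,.2275]); a=np.radians(57.6); e=np.array([np.cos(a),np.sin(a)]); n=np.array([-e[1],e[0]])
q=np.array([pr(c+i*.05*e+j*.03*n) for i,j in ((1,1),(1,-1),(-1,-1),(-1,1))]); print('pred',q.tolist())
g=cv2.GaussianBlur(im,(3,3),0)
# edge profiles from centre outward along +-e, +-n at several lines: strongest gradient near predicted edge
def edge(base,dirn,half,offs,od):
    out=[]
    for o in offs:
        ts=np.arange(half-.012,half+.012,.0005)
        uv=np.array([pr(base+od*o+dirn*t) for t in ts]).astype(np.float32)
        v=cv2.remap(g,uv[:,:1],uv[:,1:],cv2.INTER_LINEAR).reshape(-1,3).astype(float)
        gr=np.abs(v[4:]-v[:-4]).sum(1); out.append((round(1000*ts[gr.argmax()+2]),round(gr.max())))
    return out
print('+e',edge(c,e,.05,[-.02,-.01,0,.01,.02],n)); print('-e',edge(c,-e,.05,[-.02,-.01,0,.01,.02],n))
print('+n',edge(c,n,.03,[-.04,-.02,0,.02,.04],e)); print('-n',edge(c,-n,.03,[-.04,-.02,0,.02,.04],e))
E
python3 to.py 552.4 235.9 120 57.6
```

```text
clock: 17.43
eef_pos: [0.5519, 0.2377, 0.2016]
tcp_rot: [3.135, -0.185, -0.003]
wrist_force: [1.2, -0.6, -0.2]
opening: 0.0931
grip_force: 0.0
clock: 18.43
eef_pos: [0.5522, 0.236, 0.2021]
tcp_rot: [-2.755, -1.509, 0.003]
wrist_force: [-0.3, 0.5, 0.3]
opening: 0.0929
grip_force: 0.0
pred [[293.22680775520416, 151.08916112872572], [343.98877531739043, 150.94254123641954], [342.20439814841785, 229.59028580893263], [295.41853618679045, 229.69247335049462]]
+e [(52, 111), (53, 109), (53, 121), (53, 119), (53, 98)]
-e [(46, 34), (46, 46), (45, 52), (45, 55), (45, 38)]
+n [(28, 102), (29, 135), (28, 113), (28, 116), (28, 119)]
-n [(27, 52), (28, 77), (28, 93), (28, 60), (28, 57)]
now [552.3 236.1 202.3] yaw 57.4 tilt [-0.07 -0.03] | shift in present axes [-0.   0.2 82.3] | after turn [-0.1  0.1 82.3] | drz -0.004 t 18.48 F [-0.1  0.3  0. ] j6 0.93
```

```bash
python3 -m crank '{"dr":[[0,0,0],[0,0,0],[0,0,0],[0,0,0],[0,0,0],[0,0,0]],"offset":[[3,0,38],[0,0,40],[0,0,40],[0,0,25],[0,0,0],[0,0,0]],"claw":[93,93,93,93,93,93]}';python3 to.py 554 239 15 57.6
```

```text
clock: 18.98
eef_pos: [0.5537, 0.2385, 0.0597]
tcp_rot: [-2.754, -1.511, 0.004]
wrist_force: [-0.2, 0.2, 1.3]
opening: 0.0932
grip_force: 0.0
now [553.7 238.5  59.7] yaw 57.5 tilt [-0.12 -0.05] | shift in present axes [ 0.7  0.1 44.7] | after turn [ 0.6  0.  44.7] | drz -0.002 t 18.98 F [-0.2  0.2  1.3] j6 0.93
```

```bash
python3 -m crank '{"dr":[[0,0,0],[0,0,0],[0,0,0],[0,0,0],[0,0,0]],"offset":[[0,0,15],[0,0,15],[0,0,10],[0,0,4.5],[0,0,0]],"claw":[93,93,93,93,93]}';python3 to.py 554 239 15 57.6; python3 -m crank '{"dr":[[0,0,0],[0,0,0],[0,0,0],[0,0,0],[0,0,0],[0,0,0]],"offset":[[0,0,0],[0,0,0],[0,0,0],[0,0,0],[0,0,0],[0,0,0]],"claw":[40,40,40,40,40,40]}';python3 to.py 554 239 15 57.6
```

```text
clock: 19.4
eef_pos: [0.5544, 0.2388, 0.0162]
tcp_rot: [2.753, 1.513, 0.0]
wrist_force: [1.0, 0.2, 0.0]
opening: 0.0931
grip_force: 0.0
now [554.4 238.8  16.2] yaw 57.6 tilt [0.01 0.  ] | shift in present axes [-0.  -0.5  1.2] | after turn [ 0.  -0.5  1.2] | drz -0.0 t 19.4 F [1.  0.2 0. ] j6 0.93
clock: 19.9
eef_pos: [0.5543, 0.2387, 0.0161]
tcp_rot: [2.753, 1.514, 0.0]
wrist_force: [-1.1, -0.4, 2.1]
opening: 0.0581
grip_force: 30.0
now [554.3 238.7  16.1] yaw 57.6 tilt [0.01 0.01] | shift in present axes [ 0.1 -0.4  1.1] | after turn [ 0.1 -0.4  1.1] | drz 0.0 t 19.9 F [-1.1 -0.4  2.1] j6 0.93
```

```bash
python3 -m crank '{"dr":[[0,0,0],[0,0,0],[0,0,0],[0,0,0],[0,0,0],[0,0,-0.113],[0,0,-0.113],[0,0,-0.113],[0,0,-0.113],[0,0,-0.113],[0,0,0]],"offset":[[0,0,-25],[0,0,-35],[0,0,-35],[0,0,-35],[0,0,-35],[0,0,0],[0,0,0],[0,0,0],[0,0,0],[0,0,0],[0,0,0]],"claw":[40,40,40,40,40,40,40,40,40,40,40]}'; python3 to.py 488 -214.5 180 90
```

```text
clock: 20.82
eef_pos: [0.5541, 0.2387, 0.1808]
tcp_rot: [-2.215, -2.228, 0.0]
wrist_force: [-0.0, 0.6, -0.3]
opening: 0.058
grip_force: 29.9
now [554.1 238.7 180.8] yaw 90.3 tilt [-0.01 -0.  ] | shift in present axes [-452.8  -68.7    0.8] | after turn [-453.2  -66.1    0.8] | drz 0.006 t 20.82 F [-0.   0.6 -0.3] j6 0.36
```

```bash
python3 -m crank '{"dr":[[0,0,0],[0,0,0],[0,0,0],[0,0,0],[0,0,0],[0,0,0],[0,0,0],[0,0,0],[0,0,0],[0,0,0],[0,0,0],[0,0,0]],"offset":[[-34.8,-5.2,0],[-34.8,-5.2,0],[-34.8,-5.2,0],[-34.8,-5.2,0],[-34.8,-5.2,0],[-34.8,-5.2,0],[-34.8,-5.2,0],[-34.8,-5.2,0],[-34.8,-5.2,0],[-34.8,-5.2,0],[-34.8,-5.2,0],[-34.8,-5.2,0]],"claw":[40,40,40,40,40,40,40,40,40,40,40,40]}'; python3 -m crank '{"dr":[[0,0,0.005],[0,0,0],[0,0,0]],"offset":[[-35,-5,0],[0,0,0],[0,0,0]],"claw":[40,40,40]}'; python3 to.py 488 -214.5 52 90;python3 - <<'E'
from h import *
from meas import blobs
im,cm=shot('wrist'); cv2.imwrite('pics/w8.png',im)
np.savez('w8.npz',im=im,K=cm[0],d=cm[1],M=cm[2])
T,tc=shot('top'); S,sc=shot('side')
P=lambda c:proj(c,[[.4,-.22,.035],[.4,-.155,.047]]).round().tolist()
print(P(cm),P(tc),P(sc))
a=im; b=cv2.resize(T[150:250,340:440],(300,300)); c2=cv2.resize(S[210:310,240:400],(480,300))
cv2.imwrite('pics/mix.png',np.vstack([cv2.resize(np.hstack([b,c2]),(640,246)),im[:340]]))
E
```

```text
clock: 21.82
eef_pos: [0.4912, -0.1805, 0.181]
tcp_rot: [2.226, 2.216, 0.0]
wrist_force: [0.2, -0.1, -0.9]
opening: 0.0579
grip_force: 29.9
clock: 22.07
eef_pos: [0.4863, -0.2153, 0.1806]
tcp_rot: [-2.234, -2.208, 0.0]
wrist_force: [-0.3, -0.3, -0.7]
opening: 0.0581
grip_force: 29.9
now [ 486.3 -215.3  180.6] yaw 89.3 tilt [-0.02  0.01] | shift in present axes [  0.7   1.7 128.6] | after turn [  0.8   1.7 128.6] | drz -0.011 t 22.07 F [-0.3 -0.3 -0.7] j6 -0.45
[[243.0, 195.0], [234.0, 137.0]] [[410.0, 220.0], [389.0, 220.0]] [[284.0, 260.0], [288.0, 237.0]]
```

View pics/mix.png

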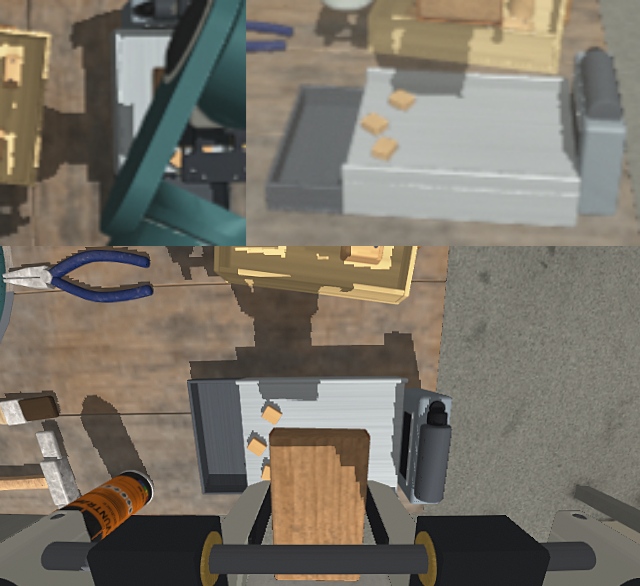

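The mixed picture shows the block held square (wrist cols 272–368, far edge at row ≈184) with the tray clear behind the chips. The chips sit at wrist (272,167), (257,199) and (267,225). I compute the block's y extent.

```bash
python3 - <<'E'
from h import *
from meas import blobs
d=np.load('w8.npz'); im=d['im']; cm=(d['K'],d['d'],d['M'])
print(onz(cm,[[275,184],[320,184],[365,184]],.1926)*1000)
blobs(im,cm,(240,150,271,240),.035)
# tray lip / front wall edge in this view: grey->dark boundary columns at some rows
for v in (150,160,180): 
    g=im[v,195:275].astype(int).sum(1)/3; k=np.abs(np.diff(g)).argsort()[-3:]+195; print(v,k, onz(cm,[[k[-1]+.5,v]],.035)*1000)
E
```

```text
[[ 462.4037 -171.0801  192.6   ]
 [ 487.2478 -171.3733  192.6   ]
 [ 512.0922 -171.6483  192.6   ]]
uv [256.4 200.1] A 192.0 centroid [ 416.2 -224.7] rect [ 416.2 -224.8] w,l 16.2 17.4 long axis deg -36.8
uv [266.6 224.4] A 108.0 centroid [ 425.8 -254. ] rect [ 425.5 -237.1] w,l 10.5 55.4 long axis deg 86.5
uv [267.  167.3] A 81.0 centroid [ 430.4 -187.7] rect [ 429.3 -187.4] w,l 8.7 17.5 long axis deg 86.6
150 [198 239 261] [[ 424.7781 -169.5666   35.    ]]
160 [263 261 240] [[ 400.9782 -180.0878   35.    ]]
180 [195 241 242] [[ 401.2591 -202.4667   35.    ]]
```

```bash
python3 -m crank '{"dr":[[0,0,-0.01],[0,0,0],[0,0,0],[0,0,0],[0,0,0],[0,0,0]],"offset":[[-1.5,1.7,40],[0,0,40],[0,0,25],[0,0,12],[0,0,0],[0,0,0]],"claw":[40,40,40,40,40,40]}'; python3 to.py 488 -216.5 52 90
```

```text
clock: 22.72
eef_pos: [0.489, -0.215, 0.0648]
tcp_rot: [2.215, 2.227, 0.0]
wrist_force: [0.7, 0.1, -0.8]
opening: 0.0579
grip_force: 29.9
now [ 489.  -215.    64.8] yaw 90.3 tilt [ 0.03 -0.01] | shift in present axes [-1.5 -1.1 12.8] | after turn [-1.5 -1.  12.8] | drz 0.005 t 22.72 F [ 0.7  0.1 -0.8] j6 -0.47
```

```bash
python3 -m crank '{"dr":[[0,0,0],[0,0,0],[0,0,0]],"offset":[[-1.5,0,6],[0,0,4],[0,0,0]],"claw":[40,40,40]}'; python3 -m crank '{"dr":[[0,0,0],[0,0,0]],"offset":[[0,0,1.5],[0,0,0]],"claw":[40,40]}'; python3 -m crank '{"dr":[[0,0,0],[0,0,0]],"offset":[[0,0,1],[0,0,0]],"claw":[40,40]}'; python3 to.py 488 -216.5 52 90
```

```text
clock: 22.97
eef_pos: [0.4887, -0.217, 0.0541]
tcp_rot: [2.216, 2.226, 0.0]
wrist_force: [-0.6, -0.2, -0.1]
opening: 0.058
grip_force: 29.9
clock: 23.13
eef_pos: [0.4886, -0.217, 0.0526]
tcp_rot: [2.216, 2.227, 0.0]
wrist_force: [-0.0, -0.2, -0.7]
opening: 0.0578
grip_force: 29.9
clock: 23.3
eef_pos: [0.4885, -0.2169, 0.0514]
tcp_rot: [2.216, 2.227, 0.0]
wrist_force: [-0.3, -0.5, 0.6]
opening: 0.0581
grip_force: 29.9
now [ 488.5 -216.9   51.4] yaw 90.3 tilt [0.01 0.  ] | shift in present axes [ 0.4 -0.5 -0.6] | after turn [ 0.4 -0.5 -0.6] | drz 0.005 t 23.3 F [-0.3 -0.5  0.6] j6 -0.47
```

```bash
python3 -m crank '{"dr":[[0,0,0],[0,0,0],[0,0,0],[0,0,0],[0,0,0],[0,0,0],[0,0,0],[0,0,0],[0,0,0],[0,0,0],[0,0,0],[0,0,0]],"offset":[[0,-5,0],[0,-5,0],[0,-5,0],[0,-5,0],[0,-5,0],[0,-5,0],[0,-4,0],[0,-4,0],[0,-4,0],[0,-4,0],[0,-4,0],[0,-4,0]],"claw":[40,40,40,40,40,40,40,40,40,40,40,40]}'; python3 to.py 419 -216.5 51.5 90;  python3 -m crank '{"dr":[[0,0,0],[0,0,0],[0,0,0],[0,0,0],[0,0,0],[0,0,0]],"offset":[[0,-4,0],[0,-4,0],[0,-4,0],[0,-4,0],[0,0,0],[0,0,0]],"claw":[40,40,40,40,40,40]}'; python3 to.py 419 -216.5 51.5 90
```

```text
clock: 24.3
eef_pos: [0.4341, -0.2172, 0.0513]
tcp_rot: [2.216, 2.227, 0.0]
wrist_force: [0.2, -0.4, -0.4]
opening: 0.058
grip_force: 29.9
now [ 434.1 -217.2   51.3] yaw 90.3 tilt [ 0. -0.] | shift in present axes [  0.7 -15.1  -0.2] | after turn [  0.7 -15.1  -0.2] | drz 0.005 t 24.3 F [ 0.2 -0.4 -0.4] j6 -0.52
clock: 24.8
eef_pos: [0.4184, -0.2173, 0.0514]
tcp_rot: [2.216, 2.227, 0.0]
wrist_force: [0.0, 0.5, -1.2]
opening: 0.0581
grip_force: 29.9
now [ 418.4 -217.3   51.4] yaw 90.3 tilt [ 0.02 -0.01] | shift in present axes [ 0.8  0.6 -0.1] | after turn [ 0.8  0.6 -0.1] | drz 0.005 t 24.8 F [ 0.   0.5 -1.2] j6 -0.54
```

```bash
python3 -m crank '{"dr":[[0,0,0],[0,0,0],[0,0,0],[0,0,0],[0,0,0],[0,0,0]],"offset":[[0,0,-20],[0,0,-35],[0,0,-40],[0,0,-35],[0,0,0],[0,0,0]],"claw":[40,40,40,40,40,40]}'; python3 to.py 488 -216.5 180 90; python3 - <<'E'
from meas import *
for n in ('side','wrist'):
    im,cm=shot(n); print(n)
    pan=[[.344,-.155,.012],[.344,-.29,.012],[.40,-.29,.012],[.40,-.155,.012]]; tray=[[.40,-.157,.038],[.40,-.29,.038],[.575,-.29,.038],[.575,-.157,.038]]
    hsv=cv2.cvtColor(im,cv2.COLOR_BGR2HSV); w=cv2.inRange(hsv,(5,90,50),(24,255,255))
    for nm,q,z in (('pan',pan,.0105),('tray',tray,.0395)):
        uv=proj(cm,q); m=np.zeros_like(w); cv2.fillPoly(m,[uv.round().astype(np.int32)],255)
        print(nm,uv.round().tolist())
        for c in cv2.findContours(w&m,cv2.RETR_EXTERNAL,cv2.CHAIN_APPROX_NONE)[0]:
            if cv2.contourArea(c)>8:
                mm=cv2.moments(c); u=[mm['m10']/mm['m00'],mm['m01']/mm['m00']]; print('  ',np.round(u),cv2.contourArea(c),(onz(cm,[u],z)[0]*1000).round(1))
E
```

```text
clock: 25.3
eef_pos: [0.4193, -0.2176, 0.1832]
tcp_rot: [2.213, 2.225, 0.001]
wrist_force: [0.6, 0.3, 0.2]
opening: 0.0583
grip_force: 29.9
now [ 419.3 -217.6  183.2] yaw 90.3 tilt [ 0.17 -0.1 ] | shift in present axes [ 0.8 68.7  3.4] | after turn [ 1.1 68.7  3.2] | drz 0.005 t 25.3 F [0.6 0.3 0.2] j6 -0.54
side
pan [[263.0, 250.0], [249.0, 290.0], [278.0, 291.0], [288.0, 251.0]]
   [274. 273.] 58.0 [ 382.1 -234.8   10.5]
   [281. 260.] 19.5 [ 390.2 -189.3   10.5]
tray [[288.0, 241.0], [278.0, 280.0], [372.0, 286.0], [368.0, 245.0]]
wrist
pan [[254.0, 132.0], [260.0, 240.0], [304.0, 241.0], [303.0, 132.0]]
   [287. 211.] 1986.0 [ 379.6 -251.1   10.5]
   [295. 168.] 106.5 [ 390.5 -196.5   10.5]
tray [[301.0, 135.0], [303.0, 250.0], [448.0, 250.0], [465.0, 137.0]]
   [335. 216.] 4306.0 [ 437.1 -247.    39.5]
```

```bash
python3 -m crank '{"dr":[[0,0,0],[0,0,0],[0,0,0],[0,0,0]],"offset":[[0,35,0],[0,34,0],[0,0,0],[0,0,0]],"claw":[40,40,40,40]}'; cat > chk.py <<'E'
from meas import *
for n in ('side','wrist'):
    im,cm=shot(n); print(n)
    pan=[[.340,-.155,.012],[.340,-.29,.012],[.402,-.29,.012],[.402,-.155,.012]]; tray=[[.40,-.157,.038],[.40,-.29,.038],[.575,-.29,.038],[.575,-.157,.038]]
    hsv=cv2.cvtColor(im,cv2.COLOR_BGR2HSV); w=cv2.inRange(hsv,(5,90,40),(24,255,255))
    for nm,q,z in (('pan',pan,.0105),('tray',tray,.0395)):
        m=np.zeros_like(w); cv2.fillPoly(m,[proj(cm,q).round().astype(np.int32)],255)
        print(nm)
        for c in cv2.findContours(w&m,cv2.RETR_EXTERNAL,cv2.CHAIN_APPROX_NONE)[0]:
            if cv2.contourArea(c)>8:
                mm=cv2.moments(c); u=[mm['m10']/mm['m00'],mm['m01']/mm['m00']]; r=cv2.minAreaRect((onz(cm,c.reshape(-1,2),z)[:,:2]*1000).astype(np.float32)); print('  ',np.round(u),cv2.contourArea(c),(onz(cm,[u],z)[0]*1000).round(1),np.round(r[1]),round(r[2]))
E
python3 chk.py;python3 to.py 554.3 238.7 180 90
```

```text
clock: 25.73
eef_pos: [0.4878, -0.2164, 0.1787]
tcp_rot: [-2.212, -2.225, 0.002]
wrist_force: [-0.1, 0.1, -0.8]
opening: 0.0581
grip_force: 29.9
side
pan
   [274. 273.] 53.0 [ 381.9 -234.9   10.5] [16. 52.] 9
   [281. 260.] 18.5 [ 390.3 -189.5   10.5] [ 6. 32.] 9
tray
wrist
pan
   [240. 220.] 95.5 [ 388.5 -261.8   10.5] [23.  9.] 86
   [229. 192.] 179.0 [ 377.9 -225.7   10.5] [17. 18.] 85
   [236. 169.] 98.0 [ 388.  -197.    10.5] [17. 10.] 86
tray
   [319. 217.] 6613.5 [ 486.7 -246.3   39.5] [ 84. 113.] 89
now [ 486.8 -216.7  179.9] yaw 90.3 tilt [-0.12  0.06] | shift in present axes [455.   69.9   0.2] | after turn [455.4  67.5  -0.1] | drz 0.005 t 25.83 F [ 0.2 -0.4 -0.8] j6 -0.47
```

All three chips are in the pan: (378,−226), (388,−197) and (388,−262) mm. The tray is empty, so I take the block back to its original place.

```bash
python3 -m crank '{"dr":[[0,0,0],[0,0,0],[0,0,0],[0,0,0],[0,0,0],[0,0,0],[0,0,0],[0,0,0],[0,0,0],[0,0,0],[0,0,0],[0,0,0]],"offset":[[35,5.3,0],[35,5.3,0],[35,5.3,0],[35,5.3,0],[35,5.3,0],[35,5.3,0],[35,5.3,0],[35,5.3,0],[35,5.3,0],[35,5.3,0],[35,5.3,0],[35,5.3,0]],"claw":[40,40,40,40,40,40,40,40,40,40,40,40]}'; python3 -m crank '{"dr":[[0,0,0],[0,0,0.114],[0,0,0.114],[0,0,0.114],[0,0,0.114],[0,0,0.114],[0,0,0],[0,0,0]],"offset":[[35,5.3,0],[0,0,0],[0,0,0],[0,0,0],[0,0,0],[0,0,0],[0,0,0],[0,0,0]],"claw":[40,40,40,40,40,40,40,40]}'; python3 to.py 554.3 238.7 17 57.6
```

```text
clock: 26.83
eef_pos: [0.5482, 0.2045, 0.1814]
tcp_rot: [2.216, 2.226, 0.0]
wrist_force: [0.7, -0.3, 0.2]
opening: 0.0582
grip_force: 29.9
clock: 27.5
eef_pos: [0.5537, 0.2378, 0.1814]
tcp_rot: [2.75, 1.518, 0.0]
wrist_force: [0.4, -1.1, -0.5]
opening: 0.0583
grip_force: 29.9
now [553.7 237.8 181.4] yaw 57.8 tilt [ 0. -0.] | shift in present axes [  1.    0.1 164.4] | after turn [  1.1   0.1 164.4] | drz 0.004 t 27.5 F [ 0.4 -1.1 -0.5] j6 0.93
```

```bash
python3 -m crank '{"dr":[[0,0,0],[0,0,0],[0,0,0],[0,0,0],[0,0,0],[0,0,0],[0,0,0],[0,0,0]],"offset":[[1,0,38],[0,0,38],[0,0,38],[0,0,28],[0,0,12],[0,0,7],[0,0,0],[0,0,0]],"claw":[40,40,40,40,40,40,40,40]}'; python3 to.py 554.3 238.7 16 57.6; python3 -m crank '{"dr":[[0,0,0],[0,0,0],[0,0,0]],"offset":[[0,0,2],[0,0,0.7],[0,0,0]],"claw":[40,40,40]}'; python3 to.py 554.3 238.7 16 57.6
```

```text
clock: 28.17
eef_pos: [0.5554, 0.2395, 0.022]
tcp_rot: [2.752, 1.515, 0.003]
wrist_force: [0.4, 0.4, -0.4]
opening: 0.0582
grip_force: 29.9
now [555.4 239.5  22. ] yaw 57.7 tilt [0.09 0.04] | shift in present axes [-1.3 -0.5  6. ] | after turn [-1.3 -0.5  6. ] | drz 0.002 t 28.17 F [ 0.4  0.4 -0.4] j6 0.93
clock: 28.42
eef_pos: [0.5551, 0.2394, 0.0185]
tcp_rot: [2.752, 1.514, 0.002]
wrist_force: [-0.2, 1.1, -1.0]
opening: 0.0582
grip_force: 29.9
now [555.1 239.4  18.5] yaw 57.6 tilt [0.07 0.03] | shift in present axes [-1.  -0.3  2.5] | after turn [-1.  -0.3  2.5] | drz 0.001 t 28.42 F [-0.2  1.1 -1. ] j6 0.93
```

Down the last 2 mm, then release, lift, and back away.

```bash
python3 -m crank '{"dr":[[0,0,0],[0,0,0],[0,0,0],[0,0,0]],"offset":[[0,0,1.2],[0,0,0.6],[0,0,0],[0,0,0]],"claw":[40,40,40,40]}'; python3 -m crank '{"dr":[[0,0,0],[0,0,0],[0,0,0],[0,0,0],[0,0,0],[0,0,0],[0,0,0]],"offset":[[0,0,0],[0,0,0],[0,0,0],[0,0,0],[0,0,0],[0,0,0],[0,0,0]],"claw":[93,93,93,93,93,93,93]}'; python3 -m crank '{"dr":[[0,0,0],[0,0,0],[0,0,0],[0,0,0],[0,0,0],[0,0,0],[0,0,0]],"offset":[[0,0,-20],[0,0,-35],[0,0,-40],[0,0,-40],[0,0,-40],[0,0,0],[0,0,0]],"claw":[93,93,93,93,93,93,93]}'
python3 - <<'E'
from h import *
im,cm=shot('wrist'); 
g=cv2.GaussianBlur(im,(3,3),0); pr=lambda P:proj(cm,[[*P,.028]])[0]
c=np.array([.5491,.2309]); a=np.radians(57.6); e=np.array([np.cos(a),np.sin(a)]); n=np.array([-e[1],e[0]])
for nm,d,h,offs,od in (('+e',e,.05,[-.02,0,.02],n),('-e',-e,.05,[-.02,0,.02],n),('+n',n,.03,[-.03,0,.03],e),('-n',-n,.03,[-.03,0,.03],e)):
    o2=[]
    for o in offs:
        ts=np.arange(h-.012,h+.012,.0005); uv=np.array([pr(c+od*o+d*t) for t in ts]).astype(np.float32)
        v=cv2.remap(g,uv[:,:1],uv[:,1:],cv2.INTER_LINEAR).reshape(-1,3).astype(float); gr=np.abs(v[4:]-v[:-4]).sum(1); o2.append(round(1000*ts[gr.argmax()+2]))
    print(nm,o2)
T,tc=shot('top'); g=cv2.cvtColor(T,cv2.COLOR_BGR2HSV); S,sc=shot('side'); cv2.imwrite('pics/fin_top.png',T); cv2.imwrite('pics/fin_side.png',S)
u0=cv2.imread('pics/side0.png'); d=cv2.absdiff(S,u0).sum(2)
t=proj(sc,[[.568,.325,.02]])[0]; print('tin diff side',t, d[int(t[1])-10:int(t[1])+10,int(t[0])-10:int(t[0])+10].mean())
E
python3 chk.py
```

```text
clock: 28.75
eef_pos: [0.5548, 0.2393, 0.016]
tcp_rot: [2.753, 1.514, 0.0]
wrist_force: [-0.1, -0.5, 1.8]
opening: 0.058
grip_force: 29.9
clock: 29.33
eef_pos: [0.5546, 0.2393, 0.0158]
tcp_rot: [-2.753, -1.514, -0.0]
wrist_force: [-0.4, 0.6, -0.2]
opening: 0.0927
grip_force: 0.0
clock: 29.92
eef_pos: [0.5555, 0.2396, 0.1935]
tcp_rot: [2.752, 1.514, 0.007]
wrist_force: [-0.6, -0.2, -0.5]
opening: 0.0928
grip_force: 0.0
+e [49, 49, 49]
-e [49, 49, 49]
+n [29, 28, 28]
-n [28, 28, 29]
tin diff side [358.1873 169.0807] 32.545
side
pan
   [274. 273.] 59.5 [ 381.9 -234.7   10.5] [17. 53.] 14
   [281. 260.] 20.0 [ 390.2 -188.9   10.5] [ 6. 32.] 9
tray
wrist
pan
tray
```

```bash
python3 -m crank '{"dr":[[0,0,0],[0,0,0],[0,0,0]],"offset":[[0,0,-10],[0,0,0],[0,0,0]],"claw":[93,93,93]}'; python3 -c "
from plant import env
print(env.sign_off())"
```

```text
clock: 30.42
eef_pos: [0.5549, 0.2394, 0.2014]
tcp_rot: [2.753, 1.514, 0.001]
wrist_force: [-0.4, -0.4, -0.7]
opening: 0.0932
grip_force: 0.0
the job is handed in; nothing more can be done
None
```

Job handed in at 30.4 s: the pulls and knob stand in the tote beside pull_c, all three chips are in the pan, and the block lies flat where it started; I never went near the tin, though I took no final measurement of it.

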